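# Tighten the lens-bench wing nut

### The arm

A 7-joint arm with a two-finger parallel gripper is mounted at the origin on the work surface. World frame = base frame: x ahead of the robot, y to its left, z up, the work surface at z = 0. Lengths are in m, angles in degrees, forces in N, time in s.
With the tool pointing down it reaches from about 0.425 to 0.875 m from the base axis. Payload 4.7 kg.
Tool frame: the origin (TCP) lies between the finger pads; the fingertips stand env.finger_overhang ahead of it and the grasp point (between the pads) lies 5 mm behind it (env.finger_overhang is the distance from the TCP to the fingertips, in m); z points along the fingers, y is the line along which they close (so a half turn about z gives the same grasp; the last joint's range is limited). The gripper opens to 87 mm and grips with 3 to 60 N. Pads are 19 mm wide; open, the fingers measure 117 mm over their backs; the gripper's body (75 mm by 190 mm) begins 51 mm behind the grasp point.
Start: joints at [75.063, 18.392, -4.016, 83.108, 1.295, 78.541, -3.26], TCP at [0.176, -0.626, 0.237] pointing down, gripper open.
Joint ranges: [-163.93, 163.93], [-17.29, 119.83], [-79.2, 71.16], [3.27, 140.29], [-89.18, 269.18], [5.43, 117.66], [-154.24, 154.24]. Speed limits (degrees/s): [147.25, 147.25, 180, 180, 180, 180, 180].

### API

Orientations are given as [roll, pitch, yaw] about the fixed x, y, z axes, in that order (R = Rz(yaw) Ry(pitch) Rx(roll)).
In Python, from cell import telemetry, eyes, env, models gives the robot as it stands. The module is installed in compiled form; this text tells all that it offers.
- The arm moves only by the tool drive_tool, never from a script. Its arguments are lists of equal length, an entry for each row: "angular": the turn, a rotation vector about the tool's x, y, z in rad, a list of three; "delta_pos": the shift along the tool's x, y, z in cm, a list of three; "gripper": the finger opening in cm, from 0 to 8.7. A call has 1 to 20 rows; each row shifts and turns the commanded pose from where the row before left it, along the tool's axes as they then stand; what a row does not reach is not made up. A row lasts 1/10 s, in which the tool goes at most 50 mm and 8.59 degrees, less where a joint would pass 70% of its speed; a pose out of reach is approached as far as the arm can. A call with a gripper value outside its range is refused whole. The fingers move at their own pace and stop on an object; "squeeze" is the grip in N (left out, the last holds). Time passes only in rows, so rows that do not move let the fingers close. It gives the time, the measured TCP pose, the force, the opening and the grip force at its end, in the units of the state.
- telemetry.get_obs(): the state, without advancing time (a new reading comes with each control period).
- eyes.read_camera(name): name is "side" or "top"; returns a dict with "pixels" (400x640x3 uint8, red, green, blue), "mtx" (3x3 intrinsics, pixels), "origin" and "orientation" of the camera in the world. Camera axes: x right, y down, z forward; pixel columns grow to the right and rows downward; lengths in m; the calibration is good to about 2 mm. A picture is of the moment at which its call begins. There is no depth.
- env.sign_off(): hands the job in; it is judged then, once.
Trained networks look in a picture, given as the dict that the camera call returned (one of the last four; its "shot" number tells which), for a name from the list of things; names that differ only in an ending like _2 or _b are one class to them, and where a whole thing is asked for, a point or a joint stands for the part that bears it (a point fixed in the world has none). Each returns a list of dicts, best first, with "p" (0 to 1); they miss things now and then, are a little off and sometimes report something else, mostly with a low value. They report only what shows in the picture. A call takes as long as a camera call.
- models.search_frame(picture, target): "centre" ([column, row] in pixels, amid what is visible of it).
- models.cut_out(picture, target): "pixels" (400x640 bool, what is visible of it) and "centre" ([column, row] in pixels, amid what is visible of it).
The state is a dict: "time_s": time; "qpos": joint angles; "joint_velocities": joint speeds; "effort": joint torques, N m; "tool_pos": TCP position; "tool_rot": TCP orientation; "force": force on the tool from outside, world axes, zero at the start; "wrist_torque": the same for the moment, N m; "grip_width": finger opening in m; "grasp_force": force on a finger pad.
Only numpy, scipy, OpenCV 4.12 (cv2) and the standard library are available. Lean on these libraries where they do the work, as an engineer would, in place of code of your own. Each camera call takes 0.05 s, during which the arm holds its last target. There are 200 camera calls.

### The job

On the eye-clinic table stand two low castings, each with a steel wing nut in the middle. Tighten the wing nut that stands between the two upright round lenses: turn it clockwise, seen from above, through its short arc until it comes up against its stop pin with the wings pointing at the two lenses, then let go. Do not knock the lenses, and leave the other wing nut, on the casting with the round black knobs, as it is.

Things in the scene. Friction and masses are not known exactly. Their poses are not given: they have to be found in the camera images.
- clamp_nut (a joint): Angle of the nut to tighten, rad: grows clockwise seen from above; 0 at its starting stop pin (loose), 1.2 at its end stop pin (tight, wings pointing at the lenses). Starts at 0.05 to 0.45. Friction of 0.06 N m holds it where left; it does not rise or fall. One grasp is enough. The two pins, 8 mm thick and 11 mm high, stand on the casting 29 mm from the nut's axis.
- clamp_nut_grip (a point): Steel wing nut between the lenses: 74 mm over its wings, 9 mm thick, sides upright, 5 to 38 mm above its casting (wing tops 44). Under it a hub, 24 mm wide, 11 mm high. Point: on its turning axis, 64 mm above the table, where the pads grip; x along the wings, y across, z up; turns with the nut. Keep fingertips at most 20 mm below it, over hub and stop pins.
- lens_pair: Two fragile fixed round lenses in black rims, 40 mm diameter, 6 mm thick, upright on a pale grey casting (180 x 180 mm, 30 mm high, fixed, at left or right), facing the nut. Origin: on the casting's top, on the nut's axis; lenses at y = +67 and -67 mm (inner faces 64 mm from the axis), up to 51 mm above the casting. Low steel rods run along y at x = +70 and -70 mm.
- spare_nut_tip (a point): One wing tip, 37 mm from the turning axis and 64 mm above the table, of the other wing nut, alike in every way, in the middle of the casting with the blue-grey top, round black knobs and no lenses. To be left alone.

How it is judged:
By the outcome, as a careful person would: the job done as asked, in the order asked, and still so for the second after the job is handed in, with the robot touching nothing.
It also fails if it takes over 32 s, if anything falls off the work surface, if the arm or the gripper's body presses on something with over 40 N, if the wrist force passes 120 N, or if a joint passes its speed limit or range.

## Working session

There is one attempt and no reset: what is moved stays moved. The work goes in short steps, Python scripts to look and compute and a tool call to move; the robot and the scene stay as the last step left them, time stands still between calls to the robot, and variables do not carry over. Pictures are saved under pics/ and viewed, at most 10 in all, crops included, and the job is handed in when it is done.

Besides the shell and the picture viewer there is one more tool, called after ">>>" by a JSON object that holds its "method" and its "body", one argument or row to a line. drive_tool: Moves the arm, as the interface text tells. Its arguments: {"type":"object","properties":{"angular":{"type":"array","items":{"type":"array","items":{"type":"number"}}},"delta_pos":{"type":"array","items":{"type":"array","items":{"type":"number"}}},"gripper":{"type":"array","items":{"type":"number"}},"squeeze":{"type":"number"}},"required":["angular","delta_pos","gripper"]}

```bash
mkdir -p pics; cat > h.py <<'E'
import numpy as np, cv2
from cell import telemetry, eyes, env, models
from scipy.spatial.transform import Rotation as R
def rot(o):
    o=np.array(o,float)
    return o if o.shape==(3,3) else R.from_euler('xyz',o,degrees=True).as_matrix()
def onplane(p,c,z):
    d=rot(p['orientation'])@np.linalg.inv(p['mtx'])@np.array([c[0],c[1],1.])
    o=np.array(p['origin']); return o+d*(z-o[2])/d[2]
E
python3 - <<'E'
from h import *
print(telemetry.get_obs(), env.finger_overhang)
for n in('top','side'):
    p=eyes.read_camera(n); cv2.imwrite(f'pics/{n}0.png',p['pixels'][:,:,::-1])
    print(n,p['mtx'],p['origin'],p['orientation'])
    for t,z in(('clamp_nut',.064),('clamp_nut_grip',.064),('lens_pair',.03),('spare_nut_tip',.064)):
        for r in models.search_frame(p,t)[:3]: print(t,r,onplane(p,r['centre'],z))
E
```

```text
{'time_s': 0.0, 'qpos': array([75.06252271, 18.43625918, -4.0118735 , 83.17499479,  1.29870131,
       78.53965156, -3.26114554]), 'joint_velocities': array([ 0.01439311, -0.05794153, -0.00945738,  0.00911097,  0.05869394,
       -0.0137513 , -0.02456828]), 'effort': array([ 3.65706876e-05, -4.91291964e+01, -4.04178165e-01, -3.12527025e+01,
       -6.39840262e-02,  4.38999385e-02,  1.56584319e-04]), 'tool_pos': array([ 0.1761375 , -0.62514126,  0.23549193]), 'tool_rot': array([-1.79894526e+02,  1.05222590e-02,  1.57433604e+01]), 'force': array([-0.62540257, -1.17319539,  0.13008815]), 'wrist_torque': array([0.08510423, 0.00509507, 0.00631346]), 'grasp_force': 0.0, 'grip_width': 0.08710085413210827} 0.014
top [[360.81695982   0.         323.69330739]
 [  0.         360.81695982 196.14073564]
 [  0.           0.           1.        ]] [ 0.47182487 -0.00293241  0.72255249] [-172.0916518     1.06357548  -88.74038851]
clamp_nut {'centre': [226.2, 179.3], 'p': 0.56} [0.59119539 0.19377721 0.064     ]
clamp_nut_grip {'centre': [226.2, 179.4], 'p': 0.74} [0.59100611 0.19376596 0.064     ]
lens_pair {'centre': [192.4, 176.6], 'p': 0.68} [0.60151125 0.27105747 0.03      ]
spare_nut_tip {'centre': [423.2, 223.8], 'p': 0.71} [ 0.51588092 -0.17034597  0.064     ]
side [[471.56636375   0.         326.37224228]
 [  0.         471.56636375 197.1243197 ]
 [  0.           0.           1.        ]] [ 0.2053548  -0.40369247  0.5279349 ] [-131.50191791   -0.91789523  -39.61969608]
clamp_nut {'centre': [275.6, 127.9], 'p': 0.57} [0.59326229 0.19454079 0.064     ]
clamp_nut_grip {'centre': [272.7, 132.1], 'p': 0.95} [0.58162384 0.18675207 0.064     ]
lens_pair {'centre': [293.6, 138.3], 'p': 0.9} [0.62779061 0.18924894 0.03      ]
spare_nut_tip {'centre': [396.3, 282.5], 'p': 0.8} [ 0.51151855 -0.18110958  0.064     ]
```

View pics/top0.png

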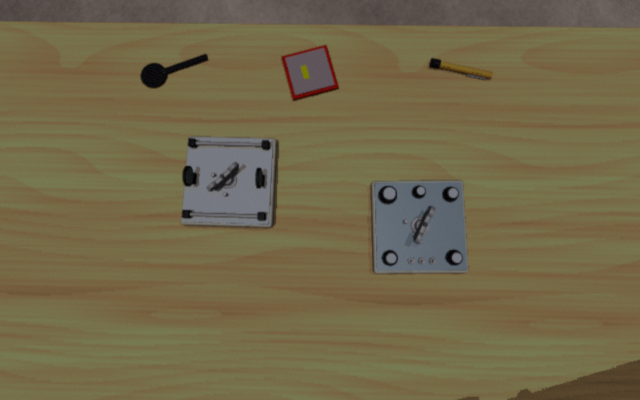

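View pics/side0.png

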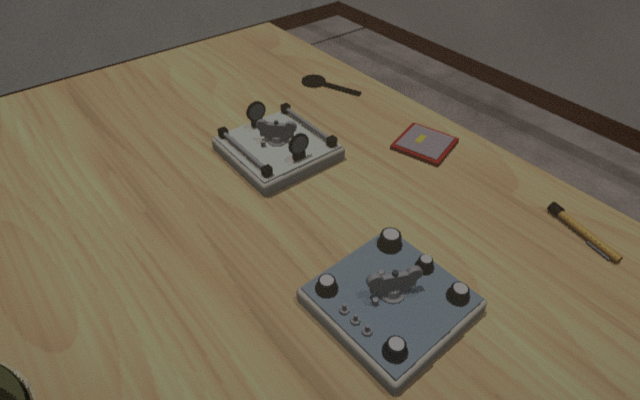

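```bash
python3 - <<'E'
from h import *
p=eyes.read_camera('top')
im=p['pixels'][:,:,::-1]
c=cv2.resize(im[120:240,165:295],None,fx=6,fy=6,interpolation=cv2.INTER_CUBIC)[:600,:780]
c=cv2.convertScaleAbs(c,alpha=1.5); cv2.imwrite('pics/crop0.png',c[:, :780])
for t,z in(('clamp_nut_grip',.06),('lens_pair',.03)):
    r=models.cut_out(p,t)[0]; m=r['pixels']; print(t,r['p'],m.sum())
    v,u=np.nonzero(m); 
    P=np.array([onplane(p,(a,b),z)[:2] for a,b in zip(u,v)])
    w,V=np.linalg.eigh(np.cov(P.T)); d=V[:,1]; s=(P-P.mean(0))@d
    print(P.mean(0),np.degrees(np.arctan2(d[1],d[0])),s.min(),s.max(), u.min(),u.max(),v.min(),v.max())
    (rc,rs,ra)=cv2.minAreaRect(P.astype(np.float32)*1000); print('rect',rc,rs,ra)
# casting by brightness/low saturation
hsv=cv2.cvtColor(im,cv2.COLOR_BGR2HSV); m=((hsv[:,:,1]<45)&(hsv[:,:,2]>60)).astype(np.uint8)
m[:120]=0;m[240:]=0;m[:,:165]=0;m[:,295:]=0
m=cv2.morphologyEx(m,cv2.MORPH_CLOSE,np.ones((9,9)))
v,u=np.nonzero(m); P=np.array([onplane(p,(a,b),.03)[:2] for a,b in zip(u,v)])
print('cast',m.sum(),cv2.minAreaRect(P.astype(np.float32)*1000))
E
```

```text
Traceback (most recent call last):
IndexError: list index out of range
```

View pics/crop0.png

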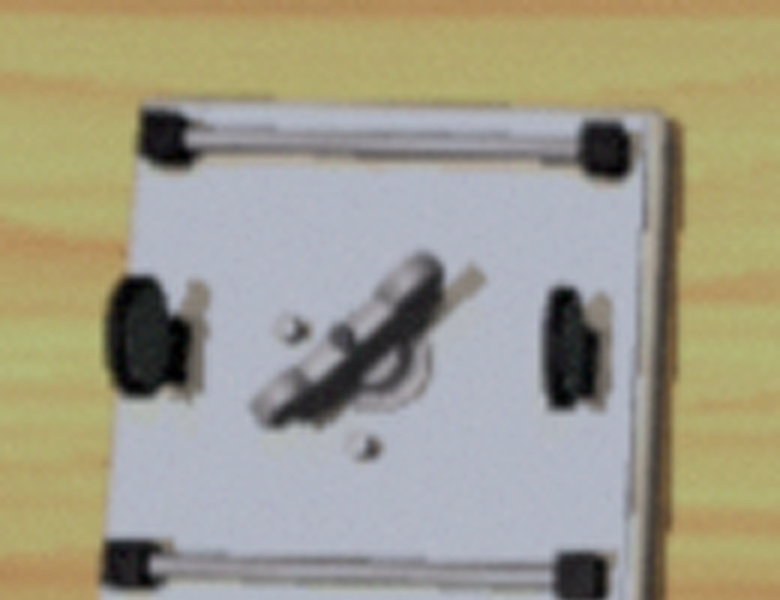

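```bash
python3 - <<'E'
from h import *
p=eyes.read_camera('top')
im=p['pixels'][:,:,::-1]
f=lambda x,y,z:onplane(p,(165+x/6-.42,120+y/6-.42),z)[:2]
a,b=f(425,262,.072),f(265,408,.072); print('wing',a,b,(a+b)/2,np.linalg.norm(a-b),np.degrees(np.arctan2(*(a-b)[::-1])))
k=[f(165,137,.04),f(605,150,.04),f(580,577,.04),f(130,565,.04)]
print('rodblocks',k,np.mean(k,0)); 
for i,j in((0,1),(3,2)): d=k[i]-k[j];print(np.degrees(np.arctan2(d[1],d[0])))
a,b=f(138,335,.061),f(563,347,.061);d=a-b;print('lens',a,b,(a+b)/2,np.linalg.norm(d),np.degrees(np.arctan2(d[1],d[0])))
print('hub',f(385,372,.032))
for t,z in(('clamp_nut_grip',.06),('clamp_nut',.06),('lens_pair',.03)):
  for r in models.cut_out(p,t)[:1]:
    m=r['pixels']; print(t,r['p'],m.sum())
    v,u=np.nonzero(m)
    P=np.array([onplane(p,(a,b),z)[:2] for a,b in zip(u,v)])
    w,V=np.linalg.eigh(np.cov(P.T)); d=V[:,1]
    print(P.mean(0),np.degrees(np.arctan2(d[1],d[0])),cv2.minAreaRect(P.astype(np.float32)*1000))
hsv=cv2.cvtColor(im,cv2.COLOR_BGR2HSV); m=((hsv[:,:,1]<45)&(hsv[:,:,2]>60)).astype(np.uint8)
m[:120]=0;m[240:]=0;m[:,:165]=0;m[:,295:]=0
m=cv2.morphologyEx(m,cv2.MORPH_OPEN,np.ones((3,3)))
v,u=np.nonzero(m); P=np.array([onplane(p,(a,b),.03)[:2] for a,b in zip(u,v)])
print('cast',m.sum(),cv2.minAreaRect(P.astype(np.float32)*1000))
E
```

```text
wing [0.6202564  0.17602524] [0.57370059 0.22270767] [0.5969785  0.19936645] 0.06592944236673574 -45.07780690246178
rodblocks [array([0.66785664, 0.27267941]), array([0.66588135, 0.12798801]), array([0.52640862, 0.12976467]), array([0.5272982 , 0.27371349])] [0.5968612 0.2010364]
89.21786049929914
89.64592854807401
lens [0.59780501 0.26808035] [0.59644546 0.1342979 ] [0.59712524 0.20118913] 0.13378935929663094 89.41775500105084
hub [0.59256731 0.19806749]
clamp_nut_grip 0.84 384
[0.5946122  0.19869544] 132.98428855345495 ((592.3692626953125, 197.44239807128906), (27.42954444885254, 71.25920104980469), 44.70159912109375)
clamp_nut 0.9 357
[0.59450288 0.19832482] 133.46974179507598 ((591.47314453125, 196.44357299804688), (27.35605239868164, 71.1331787109375), 44.83439254760742)
lens_pair 0.69 367
[0.60092098 0.22663672] 89.39329733603827 ((602.92578125, 210.87774658203125), (40.056026458740234, 159.21878051757812), 0.2700963616371155)
cast 6987 ((595.207275390625, 198.50067138671875), (176.55654907226562, 175.7289276123047), 89.52423095703125)
```

```bash
cat >> h.py <<'E'
def plan(goal,yawgoal,n,polar=True):
    o=telemetry.get_obs(); P=np.array(o['tool_pos']); T=rot(o['tool_rot']); y0=o['tool_rot'][2]
    r0,a0=np.hypot(*P[:2]),np.arctan2(P[1],P[0]); r1,a1=np.hypot(*goal[:2]),np.arctan2(goal[1],goal[0])
    ang,dp=[],[]
    for i in range(1,n+1):
        s=i/n; a=a0+(a1-a0)*s; r=r0+(r1-r0)*s
        Q=np.array([r*np.cos(a),r*np.sin(a),o['tool_pos'][2]*(1-s)+goal[2]*s])
        d=np.round(T.T@(Q-P)*100,2); w=np.round([0,0,-np.radians((yawgoal-y0)/n)],4)
        P=P+T@d/100; T=T@R.from_rotvec(w).as_matrix(); ang.append(w.tolist()); dp.append(d.tolist())
    print(ang[0],n,dp); print(P,R.from_matrix(T).as_euler('xyz',degrees=True),o['time_s'])
E
python3 -c "
from h import *
plan([.597,.2005,.16],134.5,24)"
```

```text
[0.0, 0.0, -0.0864] 24 [[4.38, -0.23, 0.32], [4.38, -0.15, 0.32], [4.37, -0.07, 0.32], [4.37, 0.02, 0.32], [4.36, 0.1, 0.31], [4.35, 0.18, 0.32], [4.34, 0.26, 0.32], [4.34, 0.34, 0.32], [4.31, 0.43, 0.32], [4.31, 0.5, 0.32], [4.29, 0.59, 0.32], [4.27, 0.66, 0.32], [4.25, 0.75, 0.31], [4.23, 0.82, 0.32], [4.21, 0.91, 0.32], [4.18, 0.98, 0.32], [4.17, 1.06, 0.32], [4.13, 1.13, 0.32], [4.11, 1.21, 0.32], [4.08, 1.29, 0.32], [4.05, 1.36, 0.31], [4.01, 1.44, 0.32], [3.98, 1.51, 0.32], [3.95, 1.58, 0.32]]
[0.59701963 0.2004693  0.15999733] [-1.79993688e+02  5.24393410e-03  1.34556150e+02] 0.8
```

>>> {"method": "drive_tool", "body": {
  "angular": [
    [0,0,-0.086],
    [0,0,-0.086],
    [0,0,-0.086],
    [0,0,-0.086],
    [0,0,-0.086],
    [0,0,-0.086],
    [0,0,-0.086],
    [0,0,-0.086],
    [0,0,-0.086],
    [0,0,-0.086],
    [0,0,-0.086],
    [0,0,-0.086]
  ],
  "delta_pos": [
    [4.4,-0.2,0.2],
    [4.4,-0.15,0.2],
    [4.4,-0.05,0.2],
    [4.4,0,0.2],
    [4.4,0.1,0.2],
    [4.35,0.2,0.2],
    [4.35,0.25,0.2],
    [4.35,0.35,0.2],
    [4.3,0.45,0.2],
    [4.3,0.5,0.2],
    [4.3,0.6,0.2],
    [4.3,0.65,0.2]
  ],
  "gripper": [5,5,5,5,5,5,5,5,5,5,5,5]
}}

```text
time_s: 2.0
tool_pos: [0.5693, -0.2979, 0.2125]
tool_rot: [180.0, 0.0, 75.1]
force: [0.1, -0.4, -0.3]
grip_width: 0.0499
grasp_force: 0.0
```

```bash
python3 -c "
from h import *
plan([.597,.2005,.15],134.5,12)"
```

```text
[0.0, 0.0, -0.0864] 12 [[4.26, 0.7, 0.52], [4.23, 0.78, 0.52], [4.21, 0.86, 0.52], [4.19, 0.94, 0.52], [4.16, 1.02, 0.52], [4.14, 1.09, 0.52], [4.1, 1.17, 0.52], [4.08, 1.25, 0.52], [4.04, 1.33, 0.52], [4.02, 1.4, 0.52], [3.97, 1.47, 0.52], [3.95, 1.55, 0.52]]
[0.59699372 0.20055659 0.14998082] [1.79995204e+02 3.18795656e-02 1.34466450e+02] 2.0
```

>>> {"method": "drive_tool", "body": {
  "angular": [
    [0,0,-0.086],
    [0,0,-0.086],
    [0,0,-0.086],
    [0,0,-0.086],
    [0,0,-0.087],
    [0,0,-0.087],
    [0,0,-0.087],
    [0,0,-0.086],
    [0,0,-0.086],
    [0,0,-0.086],
    [0,0,-0.087],
    [0,0,-0.087],
    [0,0,0],
    [0,0,0]
  ],
  "delta_pos": [
    [4.25,0.7,0.5],
    [4.25,0.8,0.5],
    [4.2,0.85,0.5],
    [4.2,0.95,0.5],
    [4.15,1.0,0.5],
    [4.15,1.1,0.5],
    [4.1,1.15,0.5],
    [4.1,1.25,0.5],
    [4.05,1.35,0.5],
    [4.0,1.4,0.5],
    [3.95,1.45,0.5],
    [3.95,1.55,0.5],
    [0,0,0],
    [0,0,0]
  ],
  "gripper": [5,5,5,5,5,5,5,5,5,5,5,5,5,5]
}}

```text
time_s: 3.4
tool_pos: [0.5974, 0.2004, 0.1525]
tool_rot: [-180.0, 0.0, 134.4]
force: [0.4, -0.1, 0.3]
grip_width: 0.0499
grasp_force: 0.0
```

```bash
python3 -c "
from h import *
plan([.597,.2005,.1],134.5,2)
for n in('top','side'):
    p=eyes.read_camera(n); i=p['pixels'][:,:,::-1]
    i=i[100:260,130:330] if n=='top' else i[50:210,180:380]
    cv2.imwrite(f'pics/{n}1.png',cv2.convertScaleAbs(cv2.resize(i,None,fx=3.5,fy=3.5,interpolation=cv2.INTER_CUBIC),alpha=1.4))
"
```

```text
[0.0, 0.0, -0.0005] 2 [[0.02, -0.01, 2.63], [0.01, -0.01, 2.62]]
[0.59703476 0.20048795 0.10001675] [-1.79991938e+02  6.65491547e-03  1.34495957e+02] 3.4
```

View pics/side1.png

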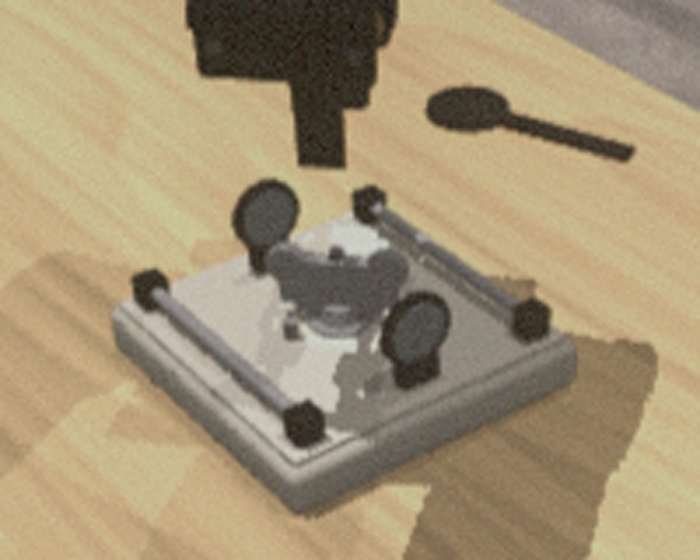

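View pics/top1.png

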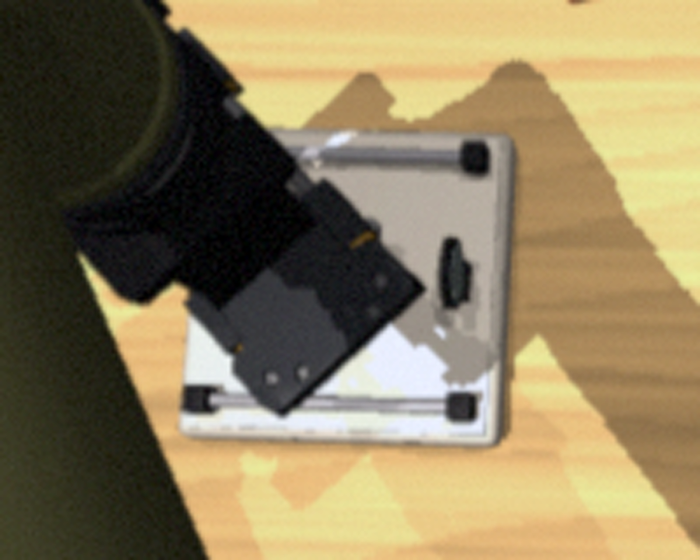

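>>> {"method": "drive_tool", "body": {
  "angular": [
    [0,0,0],
    [0,0,0],
    [0,0,0],
    [0,0,0],
    [0,0,0],
    [0,0,0]
  ],
  "delta_pos": [
    [0.03,-0.02,2.5],
    [0,0,2.2],
    [0,0,2.0],
    [0,0,1.5],
    [0,0,1.0],
    [0,0,0]
  ],
  "gripper": [5,5,5,5,5,5]
}}

```text
time_s: 4.1
tool_pos: [0.5972, 0.1979, 0.0592]
tool_rot: [-179.9, -0.0, 134.2]
force: [-0.5, -0.6, 0.4]
grip_width: 0.05
grasp_force: 0.0
```

>>> {"method": "drive_tool", "body": {
  "angular": [
    [0,0,0],
    [0,0,0],
    [0,0,0],
    [0,0,0],
    [0,0,0],
    [0,0,0],
    [0,0,0]
  ],
  "delta_pos": [
    [0,0,0],
    [0,0,0],
    [0,0,0],
    [0,0,0],
    [0,0,0],
    [0,0,0],
    [0,0,0]
  ],
  "gripper": [4,3,2.2,1.6,1.2,0.8,0.6],
  "squeeze": 10
}}

```text
time_s: 4.8
tool_pos: [0.5983, 0.1999, 0.0607]
tool_rot: [179.9, 0.0, 134.3]
force: [2.4, 1.8, -0.3]
grip_width: 0.0092
grasp_force: 10.0
```

>>> {"method": "drive_tool", "body": {
  "angular": [
    [0,0,0],
    [0,0,0.065],
    [0,0,0.065],
    [0,0,0.065],
    [0,0,0.065],
    [0,0,0.065],
    [0,0,0.065],
    [0,0,0.065],
    [0,0,0.065],
    [0,0,0]
  ],
  "delta_pos": [
    [0,0.1,0],
    [0,0,0],
    [0,0,0],
    [0,0,0],
    [0,0,0],
    [0,0,0],
    [0,0,0],
    [0,0,0],
    [0,0,0],
    [0,0,0]
  ],
  "gripper": [0.6,0.6,0.6,0.6,0.6,0.6,0.6,0.6,0.6,0.6],
  "squeeze": 20
}}

```text
time_s: 5.8
tool_pos: [0.5973, 0.1993, 0.0607]
tool_rot: [-179.9, 0.1, 104.5]
force: [-3.2, -2.4, 4.2]
grip_width: 0.0089
grasp_force: 20.0
```

```bash
python3 -c "
from h import *
o=telemetry.get_obs()
for k in('force','wrist_torque','tool_pos','tool_rot'): print(k,np.round(o[k],3))"
```

```text
force [-3.243 -2.431  4.188]
wrist_torque [-0.362  0.721 -0.105]
tool_pos [0.597 0.199 0.061]
tool_rot [-1.79853e+02  7.00000e-02  1.04477e+02]
```

>>> {"method": "drive_tool", "body": {
  "angular": [
    [0,0,0.06],
    [0,0,0.06],
    [0,0,0.05],
    [0,0,0.04],
    [0,0,0.03],
    [0,0,0]
  ],
  "delta_pos": [
    [0,0,0],
    [0,0,0],
    [0,0,0],
    [0,0,0],
    [0,0,0],
    [0,0,0]
  ],
  "gripper": [0.6,0.6,0.6,0.6,0.6,0.6]
}}

```text
time_s: 6.4
tool_pos: [0.5968, 0.1992, 0.0606]
tool_rot: [-179.8, 0.1, 90.8]
force: [-5.0, -2.7, 6.0]
grip_width: 0.0089
grasp_force: 20.0
```

```bash
python3 -c "
from h import *
o=telemetry.get_obs()
for k in('force','wrist_torque','tool_pos','tool_rot'): print(k,np.round(o[k],3))"
```

```text
force [-5.021 -2.65   6.006]
wrist_torque [-0.509  1.038 -0.042]
tool_pos [0.597 0.199 0.061]
tool_rot [-1.79806e+02  1.21000e-01  9.08130e+01]
```

>>> {"method": "drive_tool", "body": {
  "angular": [
    [0,0,0.02],
    [0,0,0.02],
    [0,0,0]
  ],
  "delta_pos": [
    [0,0,0],
    [0,0,0],
    [0,0,0]
  ],
  "gripper": [0.6,0.6,0.6]
}}

```text
time_s: 6.7
tool_pos: [0.5967, 0.1992, 0.0606]
tool_rot: [-179.8, 0.1, 88.6]
force: [-5.4, -2.5, 6.2]
grip_width: 0.009
grasp_force: 20.1
```

```bash
python3 -c "
from h import *
o=telemetry.get_obs()
for k in('force','wrist_torque','tool_pos','tool_rot'): print(k,np.round(o[k],3))"
```

```text
force [-5.363 -2.469  6.233]
wrist_torque [-0.511  1.062  0.313]
tool_pos [0.597 0.199 0.061]
tool_rot [-1.79809e+02  1.37000e-01  8.85780e+01]
```

>>> {"method": "drive_tool", "body": {
  "angular": [
    [0,0,0.02],
    [0,0,0.02],
    [0,0,0]
  ],
  "delta_pos": [
    [0,0,0],
    [0,0,0],
    [0,0,0]
  ],
  "gripper": [0.6,0.6,0.6]
}}

```text
time_s: 7.0
tool_pos: [0.5967, 0.1992, 0.0606]
tool_rot: [-179.8, 0.2, 86.3]
force: [-6.3, -2.5, 6.4]
grip_width: 0.0094
grasp_force: 20.9
```

```bash
python3 -c "
from h import *
o=telemetry.get_obs()
for k in('force','wrist_torque','tool_pos','tool_rot'): print(k,np.round(o[k],3))"
```

```text
force [-6.301 -2.51   6.369]
wrist_torque [-0.54   1.112  0.436]
tool_pos [0.597 0.199 0.061]
tool_rot [-1.79822e+02  1.52000e-01  8.63230e+01]
```

>>> {"method": "drive_tool", "body": {
  "angular": [
    [0,0,0],
    [0,0,0],
    [0,0,0],
    [0,0,0],
    [0,0,0],
    [0,0,0],
    [0,0,0],
    [0,0,0],
    [0,0,0],
    [0,0,0],
    [0,0,0]
  ],
  "delta_pos": [
    [0,0,0],
    [0,0,0],
    [0,0,0],
    [0,0,0],
    [0,0,0],
    [0,0,-1],
    [0,0,-2],
    [0,0,-3.5],
    [0,0,-4],
    [0,0,-4],
    [0,0,0]
  ],
  "gripper": [5,5,5,5,5,5,5,5,5,5,5]
}}

```text
time_s: 8.1
tool_pos: [0.6015, 0.2019, 0.2132]
tool_rot: [179.4, -0.2, 86.2]
force: [0.5, -0.2, 0.6]
grip_width: 0.05
grasp_force: 0.0
```

>>> {"method": "drive_tool", "body": {
  "angular": [
    [0,0,0],
    [0,0,0],
    [0,0,0],
    [0,0,0],
    [0,0,0],
    [0,0,0]
  ],
  "delta_pos": [
    [-4,0,0],
    [-4,0,0],
    [-4,0,0],
    [-4,0,0],
    [-4,0,0],
    [0,0,0]
  ],
  "gripper": [5,5,5,5,5,5]
}}

```text
time_s: 8.7
tool_pos: [0.5846, -0.0082, 0.2053]
tool_rot: [-180.0, 0.3, 85.6]
force: [1.1, 0.0, 0.1]
grip_width: 0.0499
grasp_force: 0.0
```

```bash
python3 -c "
from h import *
p=eyes.read_camera('top'); i=p['pixels'][:,:,::-1]
cv2.imwrite('pics/top2.png',cv2.convertScaleAbs(cv2.resize(i[120:240,165:295],None,fx=5,fy=5,interpolation=cv2.INTER_CUBIC),alpha=1.4))
q=eyes.read_camera('side'); i=q['pixels'][:,:,::-1]
cv2.imwrite('pics/side2.png',cv2.convertScaleAbs(cv2.resize(i[50:210,180:380],None,fx=3.5,fy=3.5,interpolation=cv2.INTER_CUBIC),alpha=1.4))
"
```

```text
(no output)
```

View pics/top2.png

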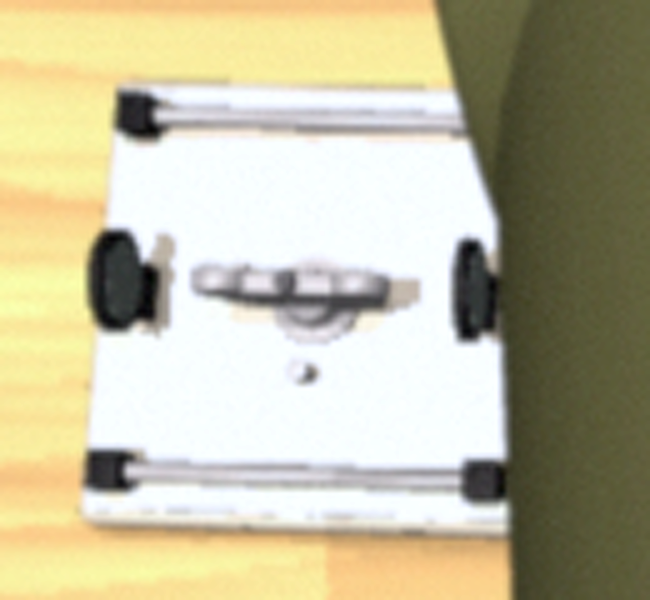

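View pics/side2.png

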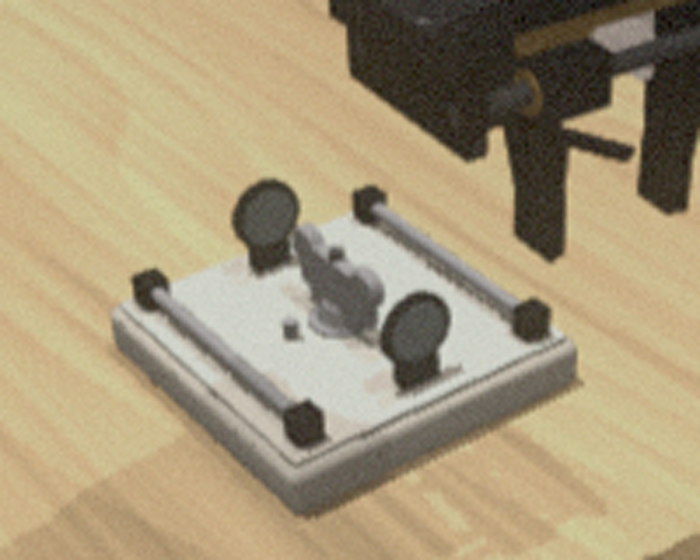

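```bash
python3 -c "
from cell import env
print(env.sign_off())"
```

```text
the job is handed in; nothing more can be done
None
```

The wing nut between the lenses is turned clockwise to its stop, with its wings pointing at the two lenses; the gripper has let go and is clear, nothing touched the lenses or the other nut, and the job is handed in (about 9 s used).

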